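Steady a rocking slide warmer with a wedge

TASK

The slide warmer on the bench rocks, because the foot under the corner nearest the dark grey rubber wedge is too short. Using only the fingertips, without gripping or lifting anything, push the wedge in under that foot, trying the corner with a press until the warmer no longer rocks and sits level; do not shove the warmer out of its place or disturb the other things. Finish while holding: the program ends with a fingertip still pressing down firmly on the rubber pad of that corner, the warmer steady under it.

Things in the scene. Friction and masses are not known exactly. Their poses are not given: they have to be found in the camera images.
- warmer: low cream box, 160 (own x) by 210 (own y) mm, loose, 2 kg; underside 22 mm and top face 62 mm above the bench. Feet at own x, y = (+-55, +-82) mm; three are 22 mm high and 20 mm across, the one at (55, 82) is short. Left alone it rests level on the three. Origin: centre of the footprint at bench level; own z up, controls face own -x
- foot_spot (a point): bench spot straight below the centre of the short foot (own 55, 82, 0 mm of the warmer). The foot is 5 to 12 mm too short (differs, not given) and ends in a ball of 10 mm radius. About 2 N down on this corner tips it until the short foot meets the bench
- corner_pad: round rubber pad, 28 mm across, 4 mm thick, fixed on the warmer's top at the corner over the short foot (own 62, 87 mm of the warmer). Origin: centre of its top face, 66 mm above the bench when the warmer is level. The other three corners have like pads
- wedge: dark grey rubber wedge lying flat, loose, 60 g, 100 (own x) by 40 (own y) mm; thickness grows evenly from 3 mm at the thin end (own +x) to 21 mm at the square thick end. Origin: centre of underside. Slides at about 0.5 N; starts beside the warmer's +y side, thin end roughly to the short foot. Meets the foot 10 to 50 mm from its thin end; pushed with over some 3 N it goes on and lifts or shoves the warmer
- reagent: bystander: amber bottle 40 mm across, 72 mm high, beside the wedge's path; origin at its foot
- petri: bystander: clear dish 60 mm across, 15 mm high; origin at its foot
- slide_box: bystander: grey slide box 80 by 100 by 33 mm; origin centre of underside
- beaker: bystander: glass beaker 66 mm across, 90 mm high; origin at its foot
- jar: bystander: glass jar with white cap, 60 mm across, 85 mm high; origin at its foot
- dropper: bystander: small white dropper bottle 28 mm across, 65 mm high; origin at its foot
- marker: bystander: black marker pen 12 mm thick, 130 mm long, lying; origin at its underside
There are look-alikes about, which are no part of the job. Leave any green, orange or purple look-alike of the wedge alone.

How it is judged:
By the outcome, as a careful person would: the job done as asked, in the order asked, and still so for the second after the job is handed in, while the arm keeps its last pose, push and grip.
It also fails if it takes over 58 s, if anything falls off the work surface, if the arm or the gripper's body presses on something with over 40 N, if the wrist force passes 120 N, or if a joint passes its speed limit or range.

ROBOT

A 6-joint arm with a two-finger parallel gripper is mounted at the origin on the work surface. World frame = base frame: x ahead of the robot, y to its left, z up, the work surface at z = 0. Lengths are in m, angles in rad, forces in N, time in s.
With the tool pointing down it reaches from about 0.275 to 0.875 m from the base axis. Payload 12.5 kg.
Tool frame: the origin (TCP) lies on the centre line of the jaws, within the pads' length; the fingertips stand r.finger_overhang ahead of it and the grasp point (between the pads) lies 3 mm ahead of it (r.finger_overhang is the distance from the TCP to the fingertips, in m); z points along the fingers, y is the line along which they close (so a half turn about z gives the same grasp; the last joint's range is limited). The gripper opens to 85 mm and grips with 20 to 120 N. Pads are 22 mm wide; open, the fingers measure 114 mm over their backs; the gripper's body (76 mm by 85 mm) begins 54 mm behind the grasp point. The pads swing forward as they close: fully open they stand 13 mm farther back than shut.
Start: joints at [-1.39, 0.351, 1.652, -0, 1.139, -0.085], TCP at [0.144, -0.531, 0.253] pointing down, gripper open.
Joint ranges: [-2.75, 2.75], [-0.79, 2.1], [0.01, 2.65], [-1.57, 4.71], [0.07, 3.14], [-2.87, 2.87]. Speed limits (rad/s): [2.22, 2.22, 2.79, 3.14, 3.14, 3.14].

INTERFACE

Orientations are given as a unit quaternion [x, y, z, w].
In Python, from cell import r, optics gives the robot as it stands. The module is installed in compiled form; this text tells all that it offers. Calls block until the motion is done:
- r.move_to(position, orientation): joint-space move of the TCP to a pose.
- r.move_linear(position, rot=None, vel=0.15): straight line of the TCP; rot=None keeps the orientation; vel is the mean speed in m/s.
- r.set_joints(angles): joint-space move.
- r.set_gripper(opening, squeeze=None): opening from 0.0 (shut) to 1.0 (fully open); squeeze is the grip in N (None keeps the last); returns when the fingers have stopped.
- r.sleep(seconds).
- r.inverse_kinematics(position, orientation): joint angles nearest the present ones, or None.
- optics.get_image(name): name is "side" or "top"; returns a dict with "pixels" (384x512x3 uint8, red, green, blue), "depth" (384x512 float32, m along the optical axis (not along the pixel's ray), 0 where there is no reading), "fx", "fy", "cx", "cy" (pixels), "D" ([k1, k2, p1, p2, k3] as OpenCV has them; the pictures are not rectified), "camera_from_world" (4x4, takes a point from world to camera coordinates). Camera axes: x right, y down, z forward; pixel columns grow to the right and rows downward; lengths in m; the calibration is good to about 2 mm. A picture is of the moment at which its call begins.
A pose or a line that the arm cannot do raises r.PlanningError and nothing moves.
- r.hand_in(): hands the job in; it is judged then, once.
Readings, each from a call of its own:
- r.current_t(): time.
- r.current_q(): joint angles.
- r.current_qvel(): joint speeds.
- r.current_effort(): joint torques, N m.
- r.current_tool_pos(): TCP position.
- r.current_ee_rot(): TCP orientation.
- r.current_contact_force(): force on the tool from outside, world axes, zero at the start.
- r.current_torque(): the same for the moment, N m.
- r.current_opening(): opening from 0.0 (shut) to 1.0 (fully open).
- r.current_finger_force(): force on a finger pad.
Only numpy, scipy, OpenCV 4.12 (cv2) and the standard library are available. Lean on these libraries where they do the work, as an engineer would, in place of code of your own. Each camera call takes 0.05 s, during which the arm holds its last target. There are 200 camera calls.

## Working session

There is one attempt and no reset: what is moved stays moved. The work goes in short steps, each a Python script; the robot and the scene stay as the last script left them, time stands still between calls to the robot, and variables do not carry over. Pictures are saved under pics/ and viewed, at most 10 in all, crops included, and the job is handed in when it is done.

```bash
mkdir -p pics; cat > h.py <<'E'
import numpy as np, cv2
from cell import r, optics
def grab(n, fn=None):
    im=optics.get_image(n)
    if fn: cv2.imwrite('pics/'+fn, im['pixels'][:,:,::-1])
    return im
def KD(im): return np.array([[im['fx'],0,im['cx']],[0,im['fy'],im['cy']],[0,0,1.]]), np.array(im['D'],float)
def ray(im,uv,z):
    K,D=KD(im); p=cv2.undistortPoints(np.array(uv,float).reshape(-1,1,2),K,D).reshape(-1,2)
    T=np.array(im['camera_from_world']); R,t=T[:3,:3],T[:3,3]; c=-R.T@t
    d=np.c_[p,np.ones(len(p))]@R
    return c+d*((z-c[2])/d[:,2])[:,None]
def proj(im,P):
    K,D=KD(im); T=np.array(im['camera_from_world'])
    return cv2.projectPoints(np.array(P,float).reshape(-1,1,3),cv2.Rodrigues(T[:3,:3])[0],T[:3,3],K,D)[0].reshape(-1,2)
E
python3 - <<'E'
from h import *
a=grab('top','t0.png'); b=grab('side','s0.png')
import pickle; pickle.dump((a,b),open('im0.pkl','wb'))
for i in (a,b): T=i['camera_from_world']; print(-T[:3,:3].T@T[:3,3], i['fx'])
print(r.finger_overhang,r.current_ee_rot(),r.current_t())
E
```

```text
[0.434745   0.04223296 1.12975546] 409.7692951925887
[0.12484303 0.87651117 0.91009649] 436.1335673328195
0.022 [ 9.91187651e-01  1.32464296e-01 -2.99140032e-05 -5.00202838e-04] 0.1
```

View pics/t0.png

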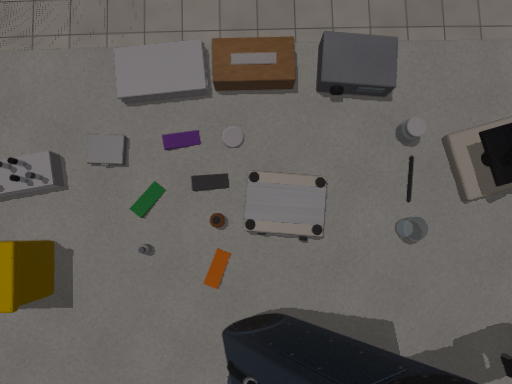

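View pics/s0.png

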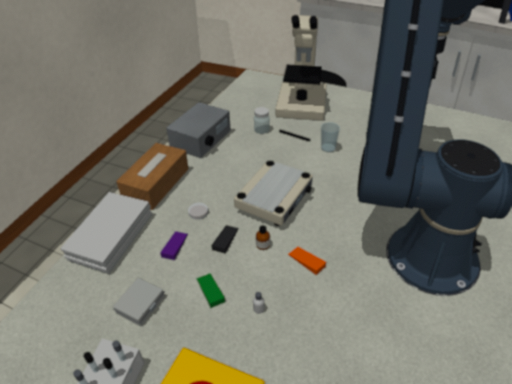

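The top view has image up as +x and left as +y. It shows the warmer at (286,205), its short-foot corner pad at (254,177), the dark wedge at (210,182), and the bottle at (217,220). The orange, green and purple look-alikes lie well clear. The side view agrees.

```bash
cat > meas.py <<'E'
from h import *
def measure(a):
    g=a['pixels'].max(2)
    # pads
    m=((g<50)).astype(np.uint8)
    pads=[]
    for (u,v) in [(254,177),(320,182),(250,224),(317,229)]:
        w=np.zeros_like(m); w[v-8:v+9,u-8:u+9]=m[v-8:v+9,u-8:u+9]
        n,l,s,c=cv2.connectedComponentsWithStats(w); k=1+s[1:,4].argmax(); pads.append(c[k]); print('pad',c[k],s[k,4])
    P=ray(a,pads,.066)
    return P
def wedge(a,box=(183,168,238,198)):
    x0,y0,x1,y1=box; p=a['pixels'].astype(int)
    m=np.zeros(p.shape[:2],np.uint8); m[y0:y1,x0:x1]=(p.max(2)<65)[y0:y1,x0:x1]
    cs=max(cv2.findContours(m,0,2)[0],key=cv2.contourArea)
    return m,cs
E
python3 - <<'E'
from meas import *
import pickle; a,b=pickle.load(open('im0.pkl','rb'))
P=measure(a); print(P.round(4)); c=P.mean(0); 
print('c',c,'d',np.linalg.norm(P[0]-P[1]),np.linalg.norm(P[0]-P[2]))
x=P[0]+P[1]-P[2]-P[3]; print('yaw',np.arctan2(x[1],x[0]))
y=P[0]+P[2]-P[1]-P[3]; print('yaw2',np.arctan2(-y[0],y[1]))
m,cs=wedge(a); q=cv2.boxPoints(cv2.minAreaRect(cs)); print(q.round(1),cv2.contourArea(cs))
for z in(.003,.012,.021): print(z,ray(a,q,z).round(4)[:,:2].tolist())
bx=cv2.inRange(cv2.cvtColor(a['pixels'],cv2.COLOR_RGB2HSV),(5,120,40),(20,255,255)); bx[:, :205]=0; bx[:,230:]=0; bx[:208]=0;bx[232:]=0
ys,xs=np.nonzero(bx); print('bottle',xs.mean(),ys.mean(),ray(a,[[xs.mean(),ys.mean()]],.05))
d=a['depth']; K,D=KD(a)
T=a['camera_from_world']
for u in range(190,232,4):
    for v in (182,):
        pc=np.r_[cv2.undistortPoints(np.array([[[u,v]]],float),K,D).ravel(),1]*d[v,u]; print(u,v,(T[:3,:3].T@(pc-T[:3,3])).round(4))
cr=cv2.resize(a['pixels'][150:245,175:335,::-1],None,fx=5,fy=5,interpolation=cv2.INTER_NEAREST); cv2.imwrite('pics/c0.png',cr)
E
```

```text
pad [253.88 176.64] 75
pad [320.18571429 182.01428571] 70
pad [250.01351351 224.05405405] 74
pad [316.82666667 229.37333333] 75
[[ 0.5567  0.037   0.066 ]
 [ 0.5379 -0.1359  0.066 ]
 [ 0.4336  0.0503  0.066 ]
 [ 0.415  -0.1223  0.066 ]]
c [ 0.48578851 -0.04271003  0.066     ] d 0.17385775500629136 0.12384405347593878
yaw -0.10901788188162949
yaw2 -0.1075399184034173
[[191.2 175.5]
 [227.6 173.2]
 [228.6 188.3]
 [192.2 190.6]] 496.5
0.003 [[0.5718, 0.2099], [0.5754, 0.109], [0.5333, 0.1073], [0.5297, 0.2079]]
0.012 [[0.5707, 0.2085], [0.5743, 0.1085], [0.5325, 0.1068], [0.529, 0.2066]]
0.021 [[0.5696, 0.2072], [0.5731, 0.1079], [0.5317, 0.1063], [0.5282, 0.2052]]
bottle 217.14814814814815 219.82407407407408 [[0.44697154 0.13651699 0.05      ]]
190 182 [0.5534 0.2129 0.0068]
194 182 [0.5517 0.2001 0.0194]
198 182 [0.5517 0.1895 0.0171]
202 182 [0.5519 0.1792 0.012 ]
206 182 [0.5514 0.1681 0.0138]
210 182 [0.5512 0.1572 0.0131]
214 182 [0.5511 0.1464 0.0112]
218 182 [0.5512 0.1357 0.0078]
222 182 [0.5508 0.1247 0.0087]
226 182 [0.5506 0.1138 0.0072]
230 182 [ 0.5513  0.1033 -0.0026]
```

View pics/c0.png

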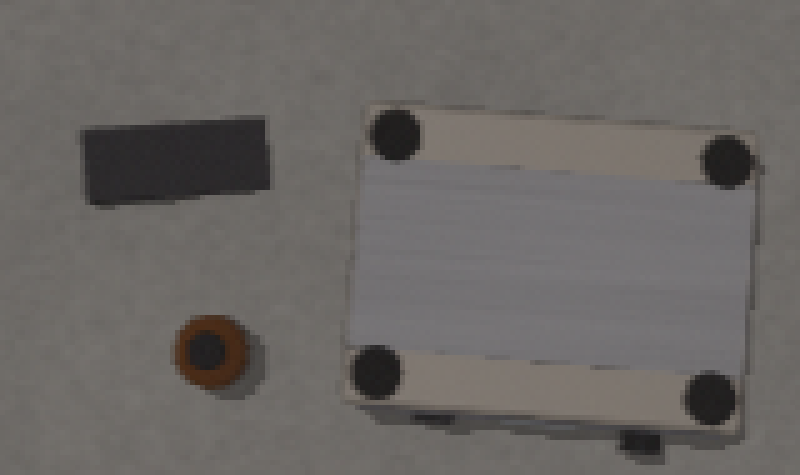

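```bash
python3 - <<'E'
from h import *
Q=[.70710678,.70710678,0,0]
r.set_gripper(0.0)
r.move_to([.5493,.245,.25],Q); print(r.current_t(),r.current_q())
r.move_linear([.5493,.245,.028],vel=.2); print(r.current_t(),r.current_tool_pos())
f=[]
for i in range(10): f.append(r.current_contact_force()); r.sleep(.02)
print(np.mean(f,0),np.std(f,0),r.current_t())
t=r.current_t()
r.move_linear([.5493,.244,.028],vel=.02); print(r.current_t()-t,r.current_tool_pos(),r.current_contact_force())
grab('side','s1.png')
E
```

```text
3.9333 [ 3.41057880e-01  4.47287599e-01  1.51625226e+00 -1.06556478e-04
  1.17801977e+00  3.42088823e-01]
5.1917 [0.5499319  0.24520023 0.02908453]
[-0.05088476  0.06111658  0.17288663] [0.3953962  0.47436413 0.43048492] 5.3583
0.25 [0.54935615 0.24397551 0.02821251] [-0.16138669  0.34215862 -0.27914687]
```

View pics/s1.png

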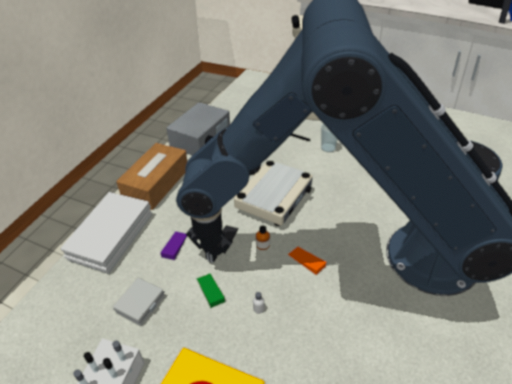

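```bash
cat >> h.py <<'E'
def force(n=10,dt=.012):
    f=[]
    for i in range(n): f.append(r.current_contact_force()); r.sleep(dt)
    return np.mean(f,0)
E
python3 - <<'E'
from h import *
f0=force(); print(f0)
r.move_linear([.5493,.142,.028],vel=.06)
print(r.current_tool_pos(),force()-f0,r.current_t())
grab('top','t2.png')
y=.142; hit=0
while y>.09:
    y-=.0015; r.move_linear([.5493,y,.028],vel=.02); f=force(8)-f0
    print(round(y,4),f.round(2),round(r.current_tool_pos()[1],4))
    if f[1]>1.5: break
print(r.current_t())
grab('top','t3.png')
E
```

```text
[0.13599136 0.01956408 0.12840841]
[0.54927036 0.1422055  0.02798826] [-0.04125894 -0.1404611  -0.3112153 ] 7.675
0.1405 [-0.35 -0.23 -0.47] 0.1405
0.139 [-0.08  0.09 -0.42] 0.1389
0.1375 [ 0.   -0.11 -0.07] 0.1374
0.136 [-0.17 -0.02 -0.05] 0.136
0.1345 [-0.36  0.19 -0.22] 0.1345
0.133 [ 0.12  0.13 -0.1 ] 0.1329
0.1315 [-0.29 -0.09 -0.11] 0.1315
0.13 [-0.15  0.02  0.06] 0.13
0.1285 [-0.14  0.18 -0.31] 0.1285
0.127 [-0.04 -0.01 -0.06] 0.127
0.1255 [ 0.08  1.24 -0.07] 0.1255
0.124 [-0.04  4.64 -0.72] 0.1242
11.525
```

```bash
python3 - <<'E'
from meas import *
import pickle; a,b=pickle.load(open('im0.pkl','rb'))
t=cv2.imread('pics/t3.png')[:,:,::-1]; a0=a['pixels']
cr=lambda p: cv2.resize(p[150:245,175:335,::-1],None,fx=4,fy=4,interpolation=cv2.INTER_NEAREST)
side=optics.get_image('side'); s=cv2.resize(side['pixels'][140:260,200:330,::-1],None,fx=4.9,fy=4.9)[:,:640]
cv2.imwrite('pics/c3.png',cr(t)); 
d=np.abs(t.astype(int)-a0).sum(2)
for (u,v) in [(254,177),(320,182),(250,224),(317,229)]:
    m=(t.max(2)<50).astype(np.uint8); w=np.zeros_like(m); w[v-8:v+9,u-8:u+9]=m[v-8:v+9,u-8:u+9]
    n,l,st,c=cv2.connectedComponentsWithStats(w); k=1+st[1:,4].argmax(); print(c[k],st[k,4], ray(a,[c[k]],.066).round(4))
E
```

```text
[253.86666667 176.44      ] 75 [[0.5572 0.037  0.066 ]]
[320.1969697  182.12121212] 66 [[ 0.5377 -0.1359  0.066 ]]
[247.84246575 223.99315068] 146 [[0.4339 0.0559 0.066 ]]
[316.91666667 229.40277778] 72 [[ 0.4149 -0.1225  0.066 ]]
```

View pics/c3.png

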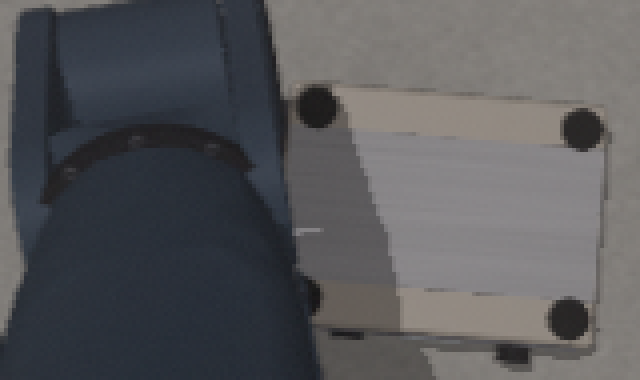

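The crop shows the warmer's near-corner pad at about (318,107), and the measured pad positions haven't shifted. The wedge is hidden under the arm. Next is a test press.

```bash
cat >> h.py <<'E'
def press(target,z0=.0915,zmin=.080,step=.0007,xy=(.5567,.037)):
    r.move_linear([*xy,z0],vel=.1); r.sleep(.1); f0=force(16); z=z0; L=[]
    while z>zmin:
        z-=step; r.move_linear([*xy,z],vel=.02); f=force(8)-f0; L.append((r.current_tool_pos()[2],f[2]))
        print(round(z,4),round(L[-1][0],4),f.round(2))
        if f[2]>target: break
    return z,f0
E
python3 - <<'E'
from h import *
y=r.current_tool_pos()[1]
r.move_linear([.5493,.145,.028],vel=.1)
r.move_linear([.5493,.145,.115],vel=.2)
r.move_linear([.5567,.037,.115],vel=.2); print(r.current_t())
press(7); print(r.current_t())
grab('side','s4.png')
E
```

```text
13.2583
0.0908 0.0909 [-0.11 -0.34 -0.42]
0.0901 0.0901 [-0.1   0.17 -0.05]
0.0894 0.0894 [ 0.07 -0.11 -0.18]
0.0887 0.0887 [ 0.31 -0.44  0.02]
0.088 0.0881 [-0.36 -0.21  1.77]
0.0873 0.088 [-3.09 -0.18  9.99]
15.775
```

```bash
python3 - <<'E'
import cv2
t=cv2.imread('pics/s4.png'); cv2.imwrite('pics/c4.png',cv2.resize(t[130:260,190:340],None,fx=4.5,fy=4.5,interpolation=cv2.INTER_CUBIC))
E
```

```text
(no output)
```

View pics/c4.png

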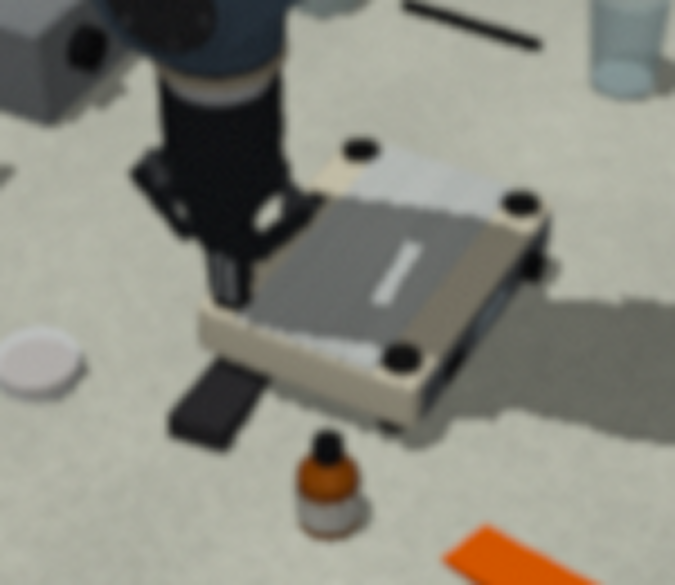

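The wedge sits under the corner at about (220,400), with the bottle clear at (328,490). The pad met the fingertip at 66 mm, which is level, and held 10 N with no sink. I'll check it stays steady before handing in.

```bash
python3 - <<'E'
from h import *
for i in range(3):
    print(force(16,.03).round(2),r.current_tool_pos().round(4) if hasattr(r.current_tool_pos(),'round') else r.current_tool_pos(),r.current_t())
p=optics.get_image('top'); t=p['pixels']
for (u,v) in [(320,182),(317,229),(250,224)]:
    m=(t.max(2)<50).astype(np.uint8); w=np.zeros_like(m); w[v-8:v+9,u-8:u+9]=m[v-8:v+9,u-8:u+9]
    n,l,st,c=cv2.connectedComponentsWithStats(w)
    if n>1: k=1+st[1:,4].argmax(); print(c[k],st[k,4],ray(p,[c[k]],.066).round(4))
E
```

```text
[-3.04  0.08  9.9 ] [0.5569 0.037  0.088 ] 16.3583
[-3.02  0.09  9.89] [0.5569 0.037  0.088 ] 16.8917
[-3.03  0.    9.84] [0.5569 0.037  0.088 ] 17.425
[320.12857143 182.04285714] 70 [[ 0.5379 -0.1357  0.066 ]]
[316.89189189 229.37837838] 74 [[ 0.415  -0.1225  0.066 ]]
```

Force (9.9 N), height and warmer position are all steady.

```bash
python3 -c "
from cell import r
print(r.hand_in(), r.current_t())"
```

```text
the job is handed in; nothing more can be done
the job is handed in; nothing more can be done
```

The wedge is in under the short foot, the warmer sits level without rocking and within about half a millimetre of where it stood, and I handed the job in at about 17 s with the fingertips pressing the corner pad at a steady 10 N.

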